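# Couple the battery pack to the rover's hitch pin

### The arm

A 6-joint arm with a two-finger parallel gripper is mounted at the origin on the work surface. World frame = base frame: x ahead of the robot, y to its left, z up, the work surface at z = 0. Lengths are in m, angles in degrees, forces in N, time in s.
With the tool pointing down it reaches from about 0.3 to 0.75 m from the base axis. Payload 8.5 kg.
Tool frame: the origin (TCP) lies on the centre line of the jaws, within the pads' length; the fingertips stand 19 mm ahead of it and the grasp point (between the pads) is the TCP (env.tcp_to_tips is the z of the fingertips in the tool frame, in m); z points along the fingers, y is the line along which they close (so a half turn about z gives the same grasp; the last joint's range is limited). The gripper opens to 85 mm and grips with 20 to 120 N. Pads are 22 mm wide; open, the fingers measure 114 mm over their backs; the gripper's body (76 mm by 85 mm) begins 54 mm behind the grasp point. The pads swing forward as they close: fully open they stand 13 mm farther back than shut.
Start: joints at [63.696, 21.807, 74.336, -0, 83.858, -12.336], TCP at [0.133, 0.534, 0.25] pointing down, gripper open.
Joint ranges: [-178.18, 178.18], [-50.72, 133.34], [12.68, 142.11], [-81.47, 261.47], [9.98, 163.14], [-165.26, 165.26]. Speed limits (degrees/s): [136.94, 136.94, 180, 180, 180, 180].

### API

Orientations are given as a 3x3 rotation matrix whose columns are the frame's x, y, z axes.
In Python, from rig import env gives the robot as it stands.
- The arm moves only by the tool servo_tool, never from a script. Its argument "steps" is a list of rows, each an object of numbers: "tx", "ty", "tz": the shift along the world's x, y, z in cm; "yaw": the turn about the world's z in degrees; "claw": the finger opening in cm, from 0 to 8.54. In form: [{"tx": .., "ty": .., "tz": .., "yaw": .., "claw": ..}, ...]. A call has 1 to 20 rows; each row shifts and turns the commanded pose from where the row before left it; what a row does not reach is not made up. A row lasts 1/10 s, in which the tool goes at most 50 mm and 8.59 degrees, less where a joint would pass 70% of its speed; a pose out of reach is approached as far as the arm can. A call with a gripper value outside its range is refused whole. The fingers move at their own pace and stop on an object; "newtons" is the grip in N (left out, the last holds). Time passes only in rows, so rows that do not move let the fingers close. It gives the time, the measured TCP pose, the force, the opening and the grip force at its end, in the units of the state.
- env.observe(): the state, without advancing time (a new reading comes with each control period).
- env.get_image(name): name is "side" or "top" or "wrist"; returns (picture, depth): 420x560x3 uint8, red, green, blue; 420x560 float32, m along the optical axis (not along the pixel's ray), 0 where there is no reading.
- env.camera_model(name): a dict with "fovy" (degrees; the focal length in pixels is half the picture's height over the tangent of half this angle, whatever the lens; pixels are square), "cx", "cy" (the principal point, pixels), "dist_coeffs" ([k1, k2, p1, p2, k3] as OpenCV has them; the pictures are not rectified), "T" (4x4, takes a point from camera to world coordinates). Camera axes: x right, y down, z forward; pixel columns grow to the right and rows downward; lengths in m; the calibration is good to about 2 mm. A picture is of the moment at which its call begins: read the wrist's pose just before it. camera_model takes no time and is no camera call; for the wrist camera it gives the pose at the moment of the call.
- env.close_job(): hands the job in; it is judged then, once.
The state is a dict: "time_s": time; "q": joint angles; "qvel": joint speeds; "joint_efforts": joint torques, N m; "position": TCP position; "tool_rot": TCP orientation; "ft_force": force on the tool from outside, world axes, zero at the start; "wrist_torque": the same for the moment, N m; "grip_width": finger opening in m; "gripper_force": force on a finger pad.
Only numpy, scipy, OpenCV 4.12 (cv2) and the standard library are available. Lean on these libraries where they do the work, as an engineer would, in place of code of your own. Each camera call takes 0.05 s, during which the arm holds its last target. There are 200 camera calls.

### The job

Pick up the battery pack that has the steel hook on its front, set it on the rover's deck and slide it forward so that its hook goes onto the bracket's cross pin and the sprung safety latch snaps shut behind the pin. Then pull the pack straight back until you clearly feel the shut latch catch and hold on the pin (about 10 N), and let go, leaving the pack hooked and standing flat on the deck. Be gentle (never load the pin with more than 20 N), and leave the other things where they are.

Things in the scene. Friction and masses are not known exactly. Their poses are not given: they have to be found in the camera images.
- handle (a point): Centre of the grip fin on top of the hooked battery pack: grey plastic, upright, 40 mm long (along x), 18 mm thick (along y: close the fingers across this), 44 mm tall. This point is 72 mm above the pack's underside. Axes are the pack's: x forward to the hook, z up. The pack (0.35 to 0.65 kg) starts on the bench left or right of the rover; the like block without a hook is not wanted.
- block (a point): Centre of the pack's black block, 80 x 60 x 50 mm (x, y, z) with a silver band: 14 mm behind and 47 mm below the handle point, 25 mm above the pack's underside. Axes as the pack's. The steel hook, 12 mm thick, sticks out of the block's front face, its mouth to the front, its tip 103 mm ahead of the handle point.
- throat (a point): Where the pin's centre lies in the hook when pushed fully home: 71.5 mm ahead of the handle point, same y, 28 mm above the pack's underside. Axes as the pack's. The mouth is 15 mm high (7 mm below to 8 mm above this point), open to the front; its flared lips end 31.5 mm ahead of this point. The wall behind the seated pin is rigid.
- latch (a joint): Angle (rad) of the sprung latch across the hook's mouth. 0: shut; positive: pushed inwards by the pin, about 1 as the pin passes. It cannot swing outwards. Opening it takes a forward push of about 3 to 6 N; it snaps shut once the pin is within about 3 mm of home. The pin then has about 11.5 mm of play, wall to latch. Its steel tail above the hook leans forward while it is open.
- hinge (a point): Hinge of the latch, in the hook: 18.5 mm ahead of and 14 mm above the throat point, axes as the pack's. The latch, 4 mm thick, hangs 17 mm down from it when shut; the tail stands 31 mm up from it.
- rover: Four-wheeled rover chassis, fixed to the bench; origin on the bench under its centre, x forward (the way to slide the pack on), z up. Flat aluminium deck 280 x 160 mm (x, y), its top 60 mm above the bench. Low parts lie on the deck more than 45 mm from its centre line or beyond the bracket.
- bracket (a point): Middle of the dark steel bracket on the deck: 70 mm ahead of the rover's origin, on its centre line, 28 mm above the deck (the throat's height when the pack stands on the deck). Axes as the rover's. Two upright cheeks, 44 mm tall, clear gap 18 mm along y, reach from 28 mm behind this point (first 12 mm flared) to 20 mm ahead of it.
- slot (a point): Same place as the bracket point. The rigid steel cross pin, 10 mm in diameter, lies along y through slots in the cheeks at this height, but is clamped anywhere from 12 mm behind to 12 mm ahead of this point (rover's x): this is not measured and must be felt or seen.
Not all that is in view belongs to the job. What is shaped like the part that bears handle but green or yellow is not meant.

How it is judged (in metres and radians):
On the way, in this order (a step that is already met when the one before it is completed fails the run):
1. the hook is on the pin and the latch has snapped shut behind it (x of throat in the frame of pin_mid between -0.0145 and 0.004 m and y of throat in the frame of pin_mid between -0.006 and 0.006 m and value of joint latch below 0.15 rad), for 0.1 s.
2. the pack is pulled back so that the shut latch bears on the pin with more than 7 N (all of step 1 and contact force between latch and pin above 7 N), for 0.1 s.
At the end, for the whole second after the job is handed in: Pin captured in the hook: throat point from 14.5 mm behind to 4 mm ahead of the pin's centre (pin_mid), within 6 mm sideways; latch shut (below 0.15 rad); pack flat on the deck (tilt below 0.06 rad, height within 3 to 4 mm), in line with the rover within 0.25 rad, at rest (all of step 1 and z of throat in the frame of pin_mid between -0.004 and 0.003 m and angle between handle's own z axis and vertical below 0.06 rad and angle between the x axis of handle and the x axis of rover, either way round below 0.25 rad and linear speed of pack below 0.02 m/s); the robot touches nothing.
It fails at once if the hook is forced against the pin with more than 20 N (contact force between pack and pin above 20 N).
It fails at once if one of the other loose things is moved by more than 20 mm (distance of any of plain_pack, heatsink, bearing, wire_spool, screwdriver, flux_jar, gearmotor from where it was at the start of the episode above 0.02 m).
It also fails if it takes over 58 s, if anything falls off the work surface, if the arm or the gripper's body presses on something with over 40 N, if the wrist force passes 120 N, or if a joint passes its speed limit or range.

## Working session

There is one attempt and no reset: what is moved stays moved. The work goes in short steps, Python scripts to look and compute and a tool call to move; the robot and the scene stay as the last step left them, time stands still between calls to the robot, and variables do not carry over. Pictures are saved under pics/ and viewed, at most 10 in all, crops included, and the job is handed in when it is done.

Besides the shell and the picture viewer there is one more tool, called after "Request:" by a JSON object that holds its "method" and its "body". servo_tool: Moves the arm, as the interface text tells. Its arguments: {"type":"object","properties":{"steps":{"type":"array"},"newtons":{"type":"number"}},"required":["steps"]}

```bash
mkdir -p pics; ls; cat > h.py <<'E'
import numpy as np, cv2
from rig import env
def K(m):
    f=210/np.tan(np.radians(m["fovy"]/2)); return np.array([[f,0,m["cx"]],[0,f,m["cy"]],[0,0,1.]])
def snap(n):
    m=env.camera_model(n); im,d=env.get_image(n); np.savez(f"{n}.npz",im=im,d=d,T=m["T"],K=K(m),D=np.array(m["dist_coeffs"],float)); return im,d
def load(n): return np.load(f"{n}.npz")
def rays(s,px):
    u=cv2.undistortPoints(np.array(px,float).reshape(-1,1,2),s["K"],s["D"]).reshape(-1,2)
    return np.c_[u,np.ones(len(u))]
def plane(s,px,z):
    T=s["T"]; r=rays(s,px)@T[:3,:3].T; o=T[:3,3]; return o+r*((z-o[2])/r[:,2])[:,None]
def pts(s,px):
    px=np.array(px).reshape(-1,2); d=s["d"][px[:,1].astype(int),px[:,0].astype(int)]
    return (rays(s,px)*d[:,None])@s["T"][:3,:3].T+s["T"][:3,3]
def cloud(s):
    v,u=np.mgrid[:420,:560]; px=np.c_[u.ravel(),v.ravel()]
    return pts(s,px).reshape(420,560,3)
E
python3 - <<'E'
from h import *
for n in("top","side"):
    im,d=snap(n); cv2.imwrite(f"pics/{n}0.png",im[:,:,::-1]); print(n,env.camera_model(n))
o=env.observe();print(o)
E
```

```text
pics
top {'fovy': 42.716727855539474, 'cx': 279.2771820975056, 'cy': 202.7472564974474, 'dist_coeffs': array([-0.07964781,  0.        ,  0.        ,  0.        ,  0.        ]), 'T': array([[ 2.64088027e-02, -9.91583139e-01,  1.26749569e-01,
         3.14030012e-01],
       [-9.99650477e-01, -2.63509481e-02,  2.13347002e-03,
        -1.69528190e-02],
       [ 1.22445840e-03, -1.26761609e-01, -9.91932455e-01,
         1.34155973e+00],
       [ 0.00000000e+00,  0.00000000e+00,  0.00000000e+00,
         1.00000000e+00]])}
side {'fovy': 54.29416264951634, 'cx': 284.9021926702594, 'cy': 208.12098335366906, 'dist_coeffs': array([-0.09707155,  0.        ,  0.        ,  0.        ,  0.        ]), 'T': array([[ 0.95129077, -0.21527387,  0.22068763,  0.31690444],
       [-0.30764146, -0.61626263,  0.72496696, -0.55877677],
       [-0.0200649 , -0.75754705, -0.65247212,  0.58289591],
       [ 0.        ,  0.        ,  0.        ,  1.        ]])}
{'time_s': 0.1, 'q': array([ 6.36958126e+01,  2.18372128e+01,  7.43793897e+01,  8.25167608e-04,
        8.38590275e+01, -1.23349244e+01]), 'qvel': array([-0.04474291, -0.13490535, -0.1676152 , -0.01465723,  0.01865667,
       -0.04933289]), 'joint_efforts': array([ 4.05404367e-03, -4.49222302e+01, -2.31658477e+01, -1.31191900e-04,
        3.67021930e-03, -2.38915042e-06]), 'position': array([0.13265204, 0.53351454, 0.24977874]), 'tool_rot': array([[-9.70424906e-01,  2.41402453e-01, -5.97773594e-04],
       [ 2.41403011e-01,  9.70424238e-01, -1.17696706e-03],
       [ 2.95971249e-04, -1.28646249e-03, -9.99999129e-01]]), 'ft_force': array([ 0.28919786, -0.66697367, -0.4964303 ]), 'wrist_torque': array([ 0.00357556, -0.00220139, -0.03331149]), 'gripper_force': 0.0, 'grip_width': 0.08562401489608987}
```

View pics/top0.png

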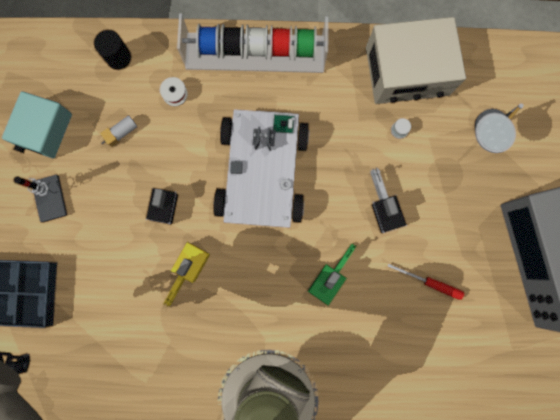

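View pics/side0.png

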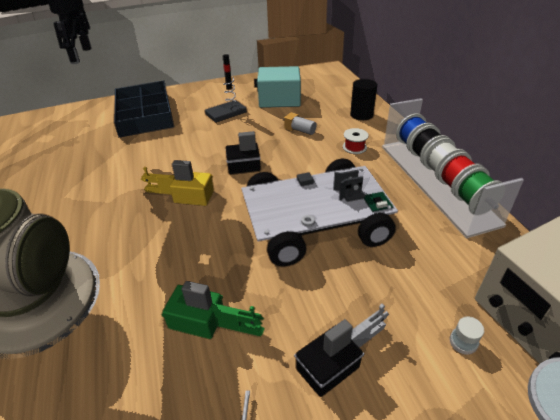

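Candidates in the top view: black pack with steel hook (388,212), plain black pack (162,206), green (328,285), yellow (187,265). I choose (388,212), the only black one with a steel hook. Next I'll measure it and the rover, and take the close crop.

```bash
python3 - <<'E'
from h import *
s=load("top"); C=cloud(s); im=s["im"]; 
def reg(u0,u1,v0,v1):
    m=np.zeros((420,560),bool); m[v0:v1,u0:u1]=1; return m
Z=C[:,:,2]
R=reg(360,415,160,240)
def rect(m,name):
    P=C[m]; r=cv2.minAreaRect((P[:,:2]*1000).astype(np.float32)); print(name,len(P),"z",np.percentile(P[:,2],[5,50,95]).round(4),"mean",P.mean(0).round(4),r)
rect(R&(Z>.08)&(Z<.11),"fintop")
rect(R&(Z>.043)&(Z<.06),"blocktop")
rect(R&(Z>.02)&(Z<.042),"mid")
D=reg(215,310,100,235)&(Z>.052)&(Z<.066)
rect(D,"deck")
hsv=cv2.cvtColor(im,cv2.COLOR_RGB2HSV)
D2=D&(hsv[:,:,1]<60)&(hsv[:,:,2]>120)
D2=cv2.morphologyEx(D2.astype(np.uint8),cv2.MORPH_OPEN,np.ones((5,5)))>0
rect(D2,"deck light")
P=C[D2]; A=np.linalg.lstsq(np.c_[P[:,:2],np.ones(len(P))],P[:,2],rcond=None)[0];print(A)
B=reg(240,290,110,165)&(Z>.085)&(Z<.13); rect(B,"bracket")
R2=reg(360,415,160,240); v,u=np.where(R2&(Z>.03)); print(u.min(),u.max(),v.min(),v.max())
a=cv2.resize(im[150:245,350:430,::-1],None,fx=5,fy=5,interpolation=3)
b=cv2.resize(im[95:175,225:310,::-1],None,fx=5,fy=5,interpolation=3)
H=max(a.shape[0],b.shape[0]); 
o=np.zeros((H,a.shape[1]+b.shape[1],3),np.uint8); o[:a.shape[0],:a.shape[1]]=a;o[:b.shape[0],a.shape[1]:]=b
sv=o[:,:800]
cv2.imwrite("pics/c1.png",sv)
E
```

```text
fintop 149 z [0.0834 0.0935 0.0982] mean [ 0.4739 -0.277   0.0931] ((474.36358642578125, -277.82879638671875), (39.75169372558594, 19.56206703186035), 17.56342124938965)
blocktop 762 z [0.0454 0.0503 0.0553] mean [ 0.4693 -0.278   0.0503] ((498.47418212890625, -271.3013916015625), (159.91976928710938, 62.07339096069336), 17.495853424072266)
mid 113 z [0.0207 0.0297 0.0407] mean [ 0.4938 -0.2555  0.0304] ((491.3744201660156, -259.00396728515625), (151.78955078125, 32.219139099121094), 16.71719741821289)
deck 7172 z [0.056  0.0605 0.0648] mean [0.5576 0.0318 0.0605] ((565.3382568359375, 30.449493408203125), (217.70803833007812, 282.33319091796875), 87.2531967163086)
deck light 5854 z [0.0562 0.0604 0.0645] mean [0.5477 0.0353 0.0604] ((565.39111328125, 32.040157318115234), (160.59750366210938, 282.38201904296875), 87.11383056640625)
[-0.00029774  0.00122298  0.06050107]
bracket 187 z [0.0875 0.0989 0.1068] mean [0.6312 0.0287 0.0983] ((629.5299072265625, 28.42940902709961), (45.72607421875, 48.94740676879883), 87.21807098388672)
360 409 162 235
```

View pics/c1.png

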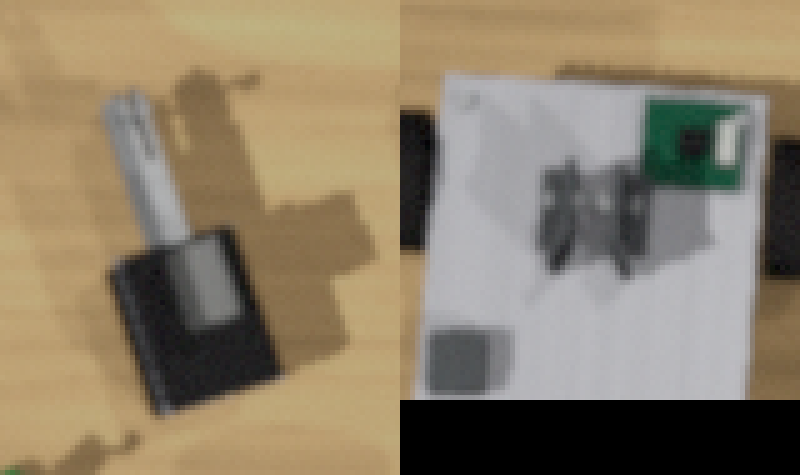

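The crop shows the black pack (block around (200,320) in the crop) with the grey fin and steel hook pointing up-left. On the right is the bracket, with its cheeks at about (560,220) and (630,220). Sizes and heights agree with the description (fin 40x19.6 mm, top at 0.0935; deck 282x160 mm at 0.0605).

Request:
{"method": "servo_tool", "body": {"steps": [{"tx":1.6,"ty":-3.8,"yaw":1.5},{"tx":1.6,"ty":-3.8,"yaw":1.5},{"tx":1.6,"ty":-3.8,"yaw":1.5},{"tx":1.6,"ty":-3.8,"yaw":1.5},{"tx":1.6,"ty":-3.8,"yaw":1.5},{"tx":1.6,"ty":-3.8,"yaw":1.5},{"tx":1.6,"ty":-3.8,"yaw":1.5},{"tx":1.6,"ty":-3.8,"yaw":1.5},{"tx":1.6,"ty":-3.8,"yaw":1.5},{"tx":1.6,"ty":-3.8,"yaw":1.5},{"tx":1.6,"ty":-3.8,"yaw":1.5},{"tx":1.6,"ty":-3.8,"yaw":1.5},{"tx":1.6,"ty":-3.8,"yaw":1.5},{"tx":1.6,"ty":-3.8,"yaw":1.5},{"tx":1.6,"ty":-3.8,"yaw":1.5},{"tx":1.6,"ty":-3.8,"yaw":1.5},{"tx":1.6,"ty":-3.8,"yaw":1.5},{"tx":1.6,"ty":-3.8,"yaw":1.5},{"tx":1.6,"ty":-3.8,"yaw":1.5},{"yaw":1.5}]}}

```text
invalid input at $.steps[0]: expected keys tx, ty, tz, yaw, claw
```

Request:
{"method": "servo_tool", "body": {"steps": [{"tx":1.6,"ty":-3.8,"tz":0,"yaw":1.5,"claw":8.5},{"tx":1.6,"ty":-3.8,"tz":0,"yaw":1.5,"claw":8.5},{"tx":1.6,"ty":-3.8,"tz":0,"yaw":1.5,"claw":8.5},{"tx":1.6,"ty":-3.8,"tz":0,"yaw":1.5,"claw":8.5},{"tx":1.6,"ty":-3.8,"tz":0,"yaw":1.5,"claw":8.5},{"tx":1.6,"ty":-3.8,"tz":0,"yaw":1.5,"claw":8.5},{"tx":1.6,"ty":-3.8,"tz":0,"yaw":1.5,"claw":8.5},{"tx":1.6,"ty":-3.8,"tz":0,"yaw":1.5,"claw":8.5},{"tx":1.6,"ty":-3.8,"tz":0,"yaw":1.5,"claw":8.5},{"tx":1.6,"ty":-3.8,"tz":0,"yaw":1.5,"claw":8.5},{"tx":1.6,"ty":-3.8,"tz":0,"yaw":1.5,"claw":8.5},{"tx":1.6,"ty":-3.8,"tz":0,"yaw":1.5,"claw":8.5},{"tx":1.6,"ty":-3.8,"tz":0,"yaw":1.5,"claw":8.5},{"tx":1.6,"ty":-3.8,"tz":0,"yaw":1.5,"claw":8.5},{"tx":1.6,"ty":-3.8,"tz":0,"yaw":1.5,"claw":8.5},{"tx":1.6,"ty":-3.8,"tz":0,"yaw":1.5,"claw":8.5},{"tx":1.6,"ty":-3.8,"tz":0,"yaw":1.5,"claw":8.5},{"tx":1.6,"ty":-3.8,"tz":0,"yaw":1.5,"claw":8.5},{"tx":1.6,"ty":-3.8,"tz":0,"yaw":1.5,"claw":8.5},{"tx":0,"ty":0,"tz":0,"yaw":1.5,"claw":8.5}]}}

```text
time_s: 2.1
position: [0.4379, -0.1921, 0.2494]
tool_rot: [[-0.962, -0.274, -0.0], [-0.274, 0.962, -0.0], [0.001, -0.0, -1.0]]
ft_force: [-0.2, 0.5, -0.2]
grip_width: 0.0848
gripper_force: 0.0
```

Request:
{"method": "servo_tool", "body": {"steps": [{"tx":1.8,"ty":-4.3,"tz":0,"yaw":0.8,"claw":8.5},{"tx":1.9,"ty":-4.3,"tz":0,"yaw":0.8,"claw":8.5},{"tx":0,"ty":0,"tz":-3,"yaw":0,"claw":8.5},{"tx":0,"ty":0,"tz":0,"yaw":0,"claw":8.5},{"tx":0,"ty":0,"tz":0,"yaw":0,"claw":8.5}]}}

```text
time_s: 2.6
position: [0.4734, -0.2734, 0.2205]
tool_rot: [[-0.953, -0.303, -0.001], [-0.303, 0.953, 0.001], [0.001, 0.002, -1.0]]
ft_force: [0.2, -0.8, 0.2]
grip_width: 0.0847
gripper_force: 0.0
```

```bash
python3 - <<'E'
from h import *
im,d=snap("wrist"); cv2.imwrite("pics/w1.png",im[:,:,::-1])
s=load("wrist"); C=cloud(s); Z=C[:,:,2]; X=C[:,:,0];Y=C[:,:,1]
near=(d>0)&(abs(X-.49)<.13)&(abs(Y+.27)<.1)
def rect(m,name):
    P=C[m]; 
    if len(P)<10: print(name,len(P));return
    r=cv2.minAreaRect((P[:,:2]*1000).astype(np.float32)); print(name,len(P),"z",np.percentile(P[:,2],[5,50,95]).round(4),r)
er=lambda m:cv2.morphologyEx(m.astype(np.uint8),cv2.MORPH_OPEN,np.ones((3,3)))>0
rect(er(near&(Z>.085)&(Z<.103)),"fin"); rect(er(near&(Z>.042)&(Z<.058)),"block+hook"); rect(er(near&(Z>.03)&(Z<.06)&(X>.515)),"hook")
print(env.observe()["position"],env.observe()["tool_rot"][:,1])
E
```

```text
fin 1231 z [0.0914 0.094  0.0952] ((472.82891845703125, -280.4491882324219), (39.26101303100586, 17.898014068603516), 17.94658851623535)
block+hook 6549 z [0.0458 0.0502 0.0525] ((448.1607971191406, -268.4200134277344), (119.95503234863281, 222.5996856689453), 72.20567321777344)
hook 612 z [0.0415 0.052  0.0534] ((540.719482421875, -256.84735107421875), (57.61840057373047, 13.459957122802734), 17.83946418762207)
[ 0.47372432 -0.27347944  0.22134505] [-3.03661025e-01  9.52780082e-01 -3.13282329e-04]
```

View pics/w1.png

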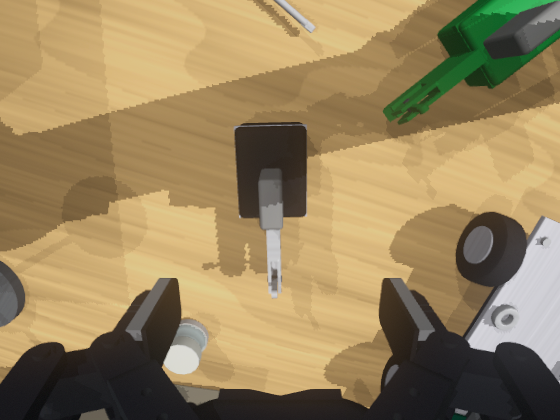

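The wrist view confirms the hooked pack: fin at (270,198), hook at (274,270). Its position agrees with the top view to 2 mm. Descending.

Request:
{"method": "servo_tool", "body": {"steps": [{"tx":0,"ty":-0.6,"tz":-2,"yaw":0,"claw":8.5},{"tx":0,"ty":0,"tz":-3,"yaw":0,"claw":8.5},{"tx":0,"ty":0,"tz":-3,"yaw":0,"claw":8.5},{"tx":0,"ty":0,"tz":-3,"yaw":0,"claw":8.5},{"tx":0,"ty":0,"tz":-2,"yaw":0,"claw":8.5},{"tx":0,"ty":0,"tz":-1.5,"yaw":0,"claw":8.5},{"tx":0,"ty":0,"tz":0,"yaw":0,"claw":8.5},{"tx":0,"ty":0,"tz":0,"yaw":0,"claw":8.5}]}}

```text
time_s: 3.45
position: [0.4743, -0.2802, 0.0768]
tool_rot: [[-0.953, -0.304, 0.001], [-0.304, 0.953, -0.001], [-0.001, -0.002, -1.0]]
ft_force: [-0.2, 0.9, -0.5]
grip_width: 0.0847
gripper_force: 0.0
```

Request:
{"method": "servo_tool", "body": {"newtons": 70, "steps": [{"tx":0,"ty":0,"tz":-0.3,"yaw":0,"claw":8.5},{"tx":0,"ty":0,"tz":0,"yaw":0,"claw":3.0},{"tx":0,"ty":0,"tz":0,"yaw":0,"claw":2.0},{"tx":0,"ty":0,"tz":0,"yaw":0,"claw":1},{"tx":0,"ty":0,"tz":0,"yaw":0,"claw":1},{"tx":0,"ty":0,"tz":0,"yaw":0,"claw":1},{"tx":0,"ty":0,"tz":0,"yaw":0,"claw":1},{"tx":0,"ty":0,"tz":0,"yaw":0,"claw":1},{"tx":0,"ty":0,"tz":0,"yaw":0,"claw":1},{"tx":0,"ty":0,"tz":0,"yaw":0,"claw":1}]}}

```text
time_s: 4.45
position: [0.4739, -0.2804, 0.0726]
tool_rot: [[-0.953, -0.303, 0.001], [-0.303, 0.953, -0.0], [-0.0, -0.001, -1.0]]
ft_force: [1.1, 0.2, 5.0]
grip_width: 0.0174
gripper_force: 70.0
```

Request:
{"method": "servo_tool", "body": {"steps": [{"tx":0,"ty":0,"tz":1,"yaw":0,"claw":1},{"tx":0,"ty":0,"tz":2.5,"yaw":0,"claw":1},{"tx":0,"ty":0,"tz":3.5,"yaw":0,"claw":1},{"tx":0,"ty":0,"tz":4,"yaw":0,"claw":1},{"tx":0,"ty":0,"tz":3,"yaw":0,"claw":1},{"tx":0.2,"ty":3,"tz":0,"yaw":-2,"claw":1},{"tx":0.2,"ty":3,"tz":0,"yaw":-2,"claw":1},{"tx":0.2,"ty":3,"tz":0,"yaw":-2,"claw":1},{"tx":0.2,"ty":3,"tz":0,"yaw":-2,"claw":1},{"tx":0.2,"ty":3,"tz":0,"yaw":-2,"claw":1},{"tx":0.2,"ty":3,"tz":0,"yaw":-2,"claw":1},{"tx":0.2,"ty":3,"tz":0,"yaw":-2,"claw":1},{"tx":0.2,"ty":3,"tz":0,"yaw":-2,"claw":1},{"tx":0.2,"ty":3,"tz":0,"yaw":-2,"claw":1},{"tx":0.2,"ty":3,"tz":0,"yaw":-2,"claw":1},{"tx":0.2,"ty":1.5,"tz":0,"yaw":-0.5,"claw":1},{"tx":0,"ty":0,"tz":0,"yaw":0,"claw":1},{"tx":0,"ty":0,"tz":0,"yaw":0,"claw":1}]}}

```text
time_s: 6.25
position: [0.4952, 0.0347, 0.2119]
tool_rot: [[-0.999, 0.049, -0.002], [0.049, 0.999, -0.0], [0.002, -0.0, -1.0]]
ft_force: [-0.2, -0.5, -5.5]
grip_width: 0.0173
gripper_force: 69.8
```

```bash
python3 - <<'E'
from h import *
o=env.observe();print(o["position"],np.degrees(np.arctan2(*o["tool_rot"][1::-1,1])),o["ft_force"],o["tool_rot"][:,2])
im,d=snap("side"); im2,d2=snap("top")
cv2.imwrite("pics/s2.png",np.vstack([cv2.resize(im[100:300,150:450,::-1],(600,400))]))
s=load("top");C=cloud(s);Z=C[:,:,2];X=C[:,:,0];Y=C[:,:,1]
def rect(m,name):
    m=cv2.morphologyEx(m.astype(np.uint8),cv2.MORPH_OPEN,np.ones((2,2)))>0
    P=C[m]
    if len(P)<10: print(name,len(P));return
    r=cv2.minAreaRect((P[:,:2]*1000).astype(np.float32)); print(name,len(P),np.percentile(P[:,2],[5,50,95]).round(4),r)
rect((Z>.17)&(Z<.21)&(X>.55)&(abs(Y)<.1),"hook"); rect((Z>.085)&(Z<.125)&(X>.595)&(X<.68)&(abs(Y-.03)<.05),"bracket")
rect((Z>.173)&(Z<.2)&(X>.42)&(X<.62)&(abs(Y)<.1),"block")
E
```

```text
[0.49521769 0.034692   0.21192606] 87.1773937403272 [-0.24672928 -0.45197458 -5.51844871] [-1.77407419e-03 -1.00691198e-04 -9.99998421e-01]
hook 0
bracket 126 [0.0597 0.0947 0.4679] ((487.2298583984375, 16.377737045288086), (349.80535888671875, 45.52680969238281), 3.4775242805480957)
block 278 [0.1867 0.1905 0.5145] ((446.83331298828125, 31.022171020507812), (77.54779052734375, 54.376319885253906), 11.045550346374512)
```

View pics/s2.png

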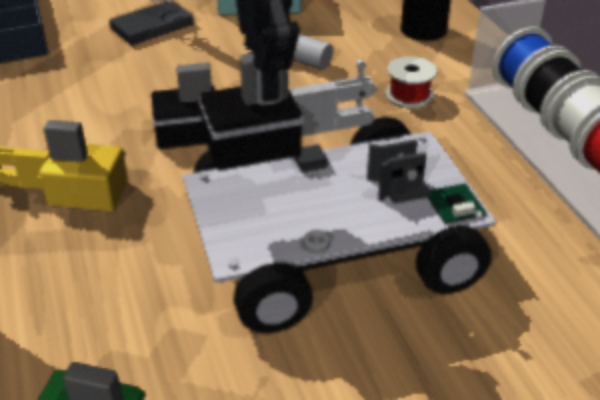

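The side view shows the pack hanging level over the deck. The hook is in the crop at about (350,105) and the bracket at (395,170). Next I'll measure the bracket's lateral position relative to the held hook in the same camera, so calibration bias cancels.

```bash
python3 - <<'E'
from h import *
o=env.observe();p=o["position"];y=o["tool_rot"][:,1];x=-o["tool_rot"][:,0]
im,d=snap("wrist"); cv2.imwrite("pics/w2.png",im[:,:,::-1])
for n in("side","top"):
    s=load(n);C=cloud(s);Q=C-p;a=Q@x;w=Q@y;Z=C[:,:,2];ok=s["d"]>0
    h=ok&(a>.04)&(a<.112)&(abs(w)<.04)&(Z>.13)&(Z<.225)
    print(n,"hook",h.sum(),"a",np.percentile(a[h],[1,50,99]).round(4) if h.sum() else 0,"w",np.percentile(w[h],[2,10,25,50,75,90,98]).round(4) if h.sum() else 0)
    t=h&(Z>.1885); 
    b=ok&(a>.095)&(a<.19)&(abs(w)<.05)&(Z>.066)&(Z<.13)
    print(" brk",b.sum(),"a",np.percentile(a[b],[1,50,99]).round(4),"w",np.percentile(w[b],[2,10,25,50,75,90,98]).round(4))
    bt=b&(Z>.098); print(" brktop",bt.sum(), np.histogram(w[bt],np.arange(-.03,.0301,.003))[0], Z[b].max())
    np.set_printoptions(suppress=True)
    D=ok&(abs(a-.04)<.19)&(abs(w)<.1)&(Z>.055)&(Z<.0655)
    print(" deckedges w",np.percentile(w[D],[.5,99.5]).round(4))
E
```

```text
side hook 753 a [0.0407 0.0704 0.1017] w [-0.0068 -0.006  -0.0055 -0.0044 -0.0027  0.0027  0.0064]
 brk 634 a [0.1083 0.1312 0.1821] w [-0.0425 -0.0195 -0.0156 -0.0134  0.0097  0.0129  0.0159]
 brktop 177 [ 0  0  0  3 20 40 20  1  0  0  0  0 21 41 25  5  1  0  0  0] 0.10524514559612119
 deckedges w [-0.0962  0.0933]
top hook 0 a 0 w 0
 brk 215 a [0.1314 0.1473 0.189 ] w [-0.0479 -0.0416 -0.0244 -0.0113  0.0106  0.0185  0.0279]
 brktop 53 [ 0  0  0  0  0  5 15  7  0  0  0  0  0  7 16  1  2  0  0  0] 0.11008769327730139
 deckedges w [-0.0978  0.0907]
```

View pics/w2.png

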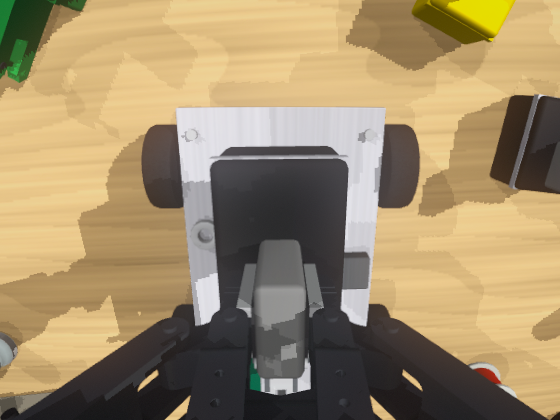

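Request:
{"method": "servo_tool", "body": {"steps": [{"tx":-0.3,"ty":-0.1,"tz":-1,"yaw":0,"claw":1},{"tx":0,"ty":0,"tz":-2,"yaw":0,"claw":1},{"tx":0,"ty":0,"tz":-2,"yaw":0,"claw":1},{"tx":0,"ty":0,"tz":-1.5,"yaw":0,"claw":1},{"tx":0,"ty":0,"tz":-0.7,"yaw":0,"claw":1},{"tx":0,"ty":0,"tz":-0.3,"yaw":0,"claw":1},{"tx":0,"ty":0,"tz":0,"yaw":0,"claw":1},{"tx":0,"ty":0,"tz":0,"yaw":0,"claw":1}]}}

```text
time_s: 7.2
position: [0.493, 0.0336, 0.1379]
tool_rot: [[-0.999, 0.05, 0.001], [0.05, 0.999, -0.0], [-0.001, -0.0, -1.0]]
ft_force: [-1.1, 0.4, -5.8]
grip_width: 0.0172
gripper_force: 69.8
```

Request:
{"method": "servo_tool", "body": {"steps": [{"tx":0,"ty":0,"tz":-0.3,"yaw":0,"claw":1},{"tx":0,"ty":0,"tz":-0.1,"yaw":0,"claw":1},{"tx":0,"ty":0,"tz":-0.1,"yaw":0,"claw":1},{"tx":0,"ty":0,"tz":0,"yaw":0,"claw":1},{"tx":0,"ty":0,"tz":0,"yaw":0,"claw":1}]}}

```text
time_s: 7.7
position: [0.4928, 0.0337, 0.1326]
tool_rot: [[-0.999, 0.05, 0.0], [0.05, 0.999, -0.0], [-0.0, -0.0, -1.0]]
ft_force: [-1.5, 0.5, -1.2]
grip_width: 0.0174
gripper_force: 70.2
```

Request:
{"method": "servo_tool", "body": {"steps": [{"tx":0.4,"ty":-0.02,"tz":0,"yaw":0,"claw":1},{"tx":0.4,"ty":-0.02,"tz":0,"yaw":0,"claw":1},{"tx":0.4,"ty":-0.02,"tz":0,"yaw":0,"claw":1},{"tx":0.4,"ty":-0.02,"tz":0,"yaw":0,"claw":1},{"tx":0.4,"ty":-0.02,"tz":0,"yaw":0,"claw":1},{"tx":0,"ty":0,"tz":0,"yaw":0,"claw":1},{"tx":0,"ty":0,"tz":0,"yaw":0,"claw":1}]}}

```text
time_s: 8.4
position: [0.5114, 0.033, 0.1336]
tool_rot: [[-0.999, 0.05, -0.003], [0.05, 0.999, 0.0], [0.003, -0.0, -1.0]]
ft_force: [-13.5, -0.2, 15.3]
grip_width: 0.0174
gripper_force: 72.7
```

Request:
{"method": "servo_tool", "body": {"steps": [{"tx":-0.3,"ty":0.015,"tz":0,"yaw":0,"claw":1},{"tx":0,"ty":0,"tz":0,"yaw":0,"claw":1},{"tx":0,"ty":0,"tz":0,"yaw":0,"claw":1}]}}

```text
time_s: 8.7
position: [0.5104, 0.033, 0.1334]
tool_rot: [[-0.999, 0.05, 0.002], [0.05, 0.999, 0.0], [-0.002, 0.0, -1.0]]
ft_force: [-3.1, 1.5, 8.8]
grip_width: 0.0173
gripper_force: 71.4
```

```bash
python3 - <<'E'
from h import *
o=env.observe();p=o["position"];y=o["tool_rot"][:,1];x=-o["tool_rot"][:,0];print(o["ft_force"],o["wrist_torque"],p,o["tool_rot"][:,2])
im,d=snap("side"); cv2.imwrite("pics/s3.png",cv2.resize(im[130:270,220:410,::-1],None,fx=4,fy=4,interpolation=2))
s=load("side");C=cloud(s);Q=C-p;a=Q@x;w=Q@y;Z=C[:,:,2];ok=s["d"]>0
h=ok&(a>.04)&(a<.09)&(abs(w)<.03)&(Z>.07)&(Z<.15)
print(np.percentile(w[h],[2,10,50,90,98]).round(4),np.percentile(Z[h],[2,50,98]))
b=ok&(Z>.098)&(Z<.115)&(a>.095)&(a<.17)&(abs(w)<.04); print(np.histogram(w[b],np.arange(-.03,.0301,.003))[0],np.percentile(a[b],[2,98]))
E
```

```text
[-3.14741665  1.47333575  8.75766488] [0.36339009 0.45336642 0.05848659] [0.510438   0.03297531 0.13337837] [ 2.31129328e-03  6.93134297e-05 -9.99997327e-01]
[-0.0088 -0.0076 -0.0059  0.0019  0.0046] [0.07101697 0.09743737 0.12471216]
[ 0  0  0  1 16 41 20  9  2  0  2  2 15 40 18  1  1  0  0  0] [0.09556783 0.14168156]
```

View pics/s3.png

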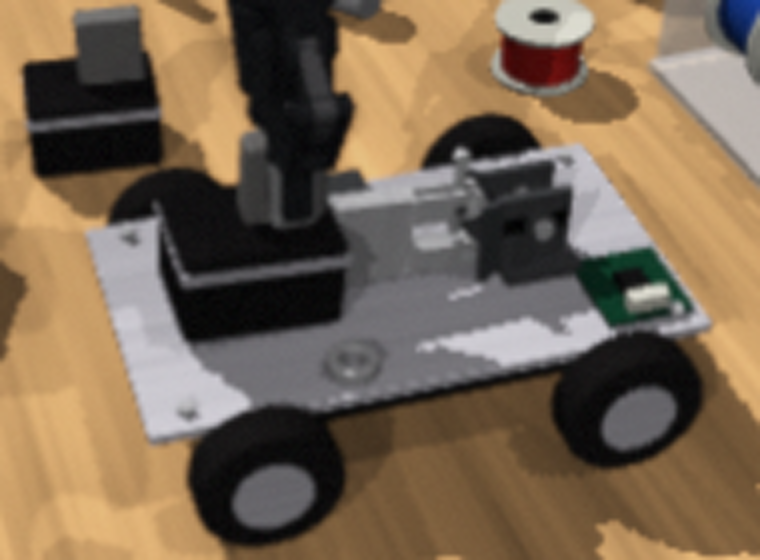

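Request:
{"method": "servo_tool", "body": {"steps": [{"tx":0,"ty":0,"tz":0.08,"yaw":0,"claw":1},{"tx":0,"ty":0,"tz":0,"yaw":0,"claw":1},{"tx":0,"ty":0,"tz":0,"yaw":0,"claw":1}]}}

```text
time_s: 9.05
position: [0.5103, 0.0329, 0.1334]
tool_rot: [[-0.999, 0.05, 0.001], [0.05, 0.999, 0.0], [-0.001, 0.0, -1.0]]
ft_force: [-0.0, 1.6, 1.8]
grip_width: 0.017
gripper_force: 70.7
```

Request:
{"method": "servo_tool", "body": {"steps": [{"tx":0,"ty":0,"tz":0.05,"yaw":0,"claw":1},{"tx":0.2,"ty":-0.01,"tz":0,"yaw":0,"claw":1},{"tx":0.2,"ty":-0.01,"tz":0,"yaw":0,"claw":1},{"tx":0.2,"ty":-0.01,"tz":0,"yaw":0,"claw":1},{"tx":0.2,"ty":-0.01,"tz":0,"yaw":0,"claw":1},{"tx":0,"ty":0,"tz":0,"yaw":0,"claw":1},{"tx":0,"ty":0,"tz":0,"yaw":0,"claw":1}]}}

```text
time_s: 9.75
position: [0.516, 0.0326, 0.1336]
tool_rot: [[-0.999, 0.05, -0.005], [0.05, 0.999, 0.0], [0.005, -0.0, -1.0]]
ft_force: [-8.5, 0.5, 8.5]
grip_width: 0.0171
gripper_force: 71.6
```

Request:
{"method": "servo_tool", "body": {"steps": [{"tx":0,"ty":0,"tz":0.1,"yaw":0,"claw":1},{"tx":0,"ty":0,"tz":0.05,"yaw":0,"claw":1},{"tx":0,"ty":0,"tz":0,"yaw":0,"claw":1},{"tx":0,"ty":0,"tz":0,"yaw":0,"claw":1}]}}

```text
time_s: 10.15
position: [0.5177, 0.0324, 0.1347]
tool_rot: [[-0.999, 0.05, -0.001], [0.05, 0.999, -0.0], [0.001, -0.0, -1.0]]
ft_force: [0.4, -0.6, -6.5]
grip_width: 0.0172
gripper_force: 69.7
```

Request:
{"method": "servo_tool", "body": {"steps": [{"tx":0.2,"ty":-0.01,"tz":-0.03,"yaw":0,"claw":1},{"tx":0.2,"ty":-0.01,"tz":0,"yaw":0,"claw":1},{"tx":0.2,"ty":-0.01,"tz":0,"yaw":0,"claw":1},{"tx":0.2,"ty":-0.01,"tz":0,"yaw":0,"claw":1},{"tx":0,"ty":0,"tz":0,"yaw":0,"claw":1},{"tx":0,"ty":0,"tz":0,"yaw":0,"claw":1}]}}

```text
time_s: 10.75
position: [0.5258, 0.0321, 0.1348]
tool_rot: [[-0.999, 0.05, -0.0], [0.05, 0.999, -0.0], [0.0, -0.0, -1.0]]
ft_force: [-0.3, -0.3, -5.9]
grip_width: 0.017
gripper_force: 69.7
```

Request:
{"method": "servo_tool", "body": {"steps": [{"tx":0.2,"ty":-0.01,"tz":-0.05,"yaw":0,"claw":1},{"tx":0.2,"ty":-0.01,"tz":0,"yaw":0,"claw":1},{"tx":0.2,"ty":-0.01,"tz":0,"yaw":0,"claw":1},{"tx":0,"ty":0,"tz":0,"yaw":0,"claw":1},{"tx":0,"ty":0,"tz":0,"yaw":0,"claw":1}]}}

```text
time_s: 11.25
position: [0.5317, 0.0318, 0.1343]
tool_rot: [[-0.999, 0.05, -0.0], [0.05, 0.999, 0.0], [0.0, 0.0, -1.0]]
ft_force: [-0.3, 0.4, -6.4]
grip_width: 0.0169
gripper_force: 69.7
```

Request:
{"method": "servo_tool", "body": {"steps": [{"tx":0.2,"ty":-0.01,"tz":0,"yaw":0,"claw":1},{"tx":0.2,"ty":-0.01,"tz":0,"yaw":0,"claw":1},{"tx":0.2,"ty":-0.01,"tz":0,"yaw":0,"claw":1},{"tx":0,"ty":0,"tz":0,"yaw":0,"claw":1},{"tx":0,"ty":0,"tz":0,"yaw":0,"claw":1}]}}

```text
time_s: 11.75
position: [0.5377, 0.0315, 0.1343]
tool_rot: [[-0.999, 0.05, -0.0], [0.05, 0.999, 0.0], [0.0, 0.0, -1.0]]
ft_force: [0.3, 0.2, -6.6]
grip_width: 0.0172
gripper_force: 69.6
```

Request:
{"method": "servo_tool", "body": {"steps": [{"tx":0.2,"ty":-0.01,"tz":0,"yaw":0,"claw":1},{"tx":0.2,"ty":-0.01,"tz":0,"yaw":0,"claw":1},{"tx":0,"ty":0,"tz":0,"yaw":0,"claw":1},{"tx":0,"ty":0,"tz":0,"yaw":0,"claw":1}]}}

```text
time_s: 12.15
position: [0.5398, 0.0315, 0.1341]
tool_rot: [[-0.999, 0.05, -0.005], [0.05, 0.999, 0.0], [0.005, 0.0, -1.0]]
ft_force: [-10.3, 0.1, -1.4]
grip_width: 0.0173
gripper_force: 70.5
```

```bash
python3 - <<'E'
from h import *
im,d=snap("side"); a=cv2.resize(im[150:215,300:390,::-1],None,fx=8,fy=8,interpolation=2)
cv2.imwrite("pics/s4.png",a)
s=load("side")
# expected pin / hook pixels
T=np.linalg.inv(s["T"]); R,_=cv2.Rodrigues(T[:3,:3])
u=np.array([.9988,-.0498,0]);n=np.array([.0498,.9988,0])
h=env.observe()["position"]; h[2]=.1331
print(env.observe()["ft_force"])
P=[h+.0715*u-.044*np.array([0,0,1])-.006*n, h+.103*u-[0,0,.044]-.006*n, h+.09*u-[0,0,.03],h+.09*u+[0,0,.001]]
P+=[np.array([.6345,.028,.0885])-.012*n+k*u for k in(-.012,0,.012)]
q=cv2.projectPoints(np.array(P),R,T[:3,3],s["K"],s["D"])[0].reshape(-1,2); print(((q-[300,150])*8).round())
E
```

```text
[-9.86559885  0.0788882  -2.1434258 ]
[[328. 274.]
 [446. 253.]
 [393. 202.]
 [404.  98.]
 [378. 280.]
 [423. 271.]
 [468. 263.]]
```

View pics/s4.png

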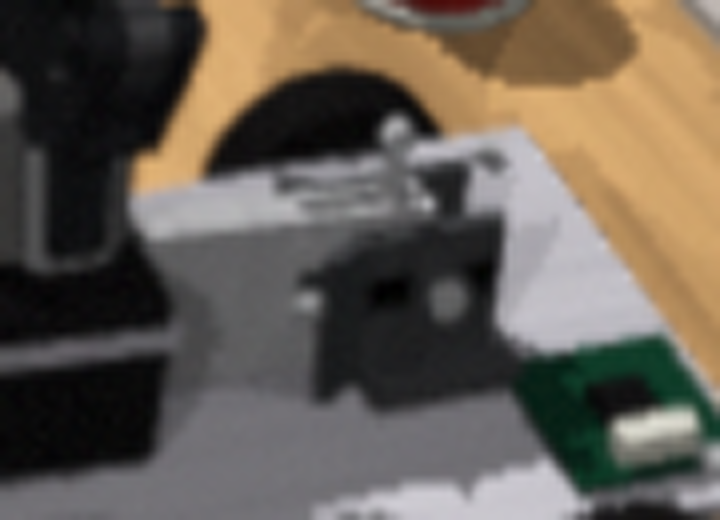

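The crop shows the pin end at (449,298), forward of the slot's middle. The hook is between the cheeks and the latch tail is upright at (397,125–200), so the latch is still shut. Next I'll convert those pixels to points.

```bash
python3 - <<'E'
from h import *
s=load("side"); p=env.observe()["position"]; u=np.array([.9988,-.0498,0]);n=np.array([.0498,.9988,0])
def f(q): q=q-p; return np.round(1000*np.c_[q@u,q@n,q[:,2]],1)
for nm,c in dict(tail=(397,128),tailb=(405,190),pin=(449,298),slotL=(372,295),slotR=(488,270),cheekRearTop=(325,255),lip=(310,298),cheekfront=(500,225)).items():
    px=[c[0]/8+300-.45,c[1]/8+150-.45]
    ring=[[round(px[0])+i,round(px[1])+j] for i in(-1,0,1) for j in(-1,0,1)]
    P=pts(s,ring); print(nm,np.round(px,1),np.median(f(P),0),f(plane(s,[px],.088))[0])
E
```

```text
tail [349.2 165.6] [86.9 -2.2 -7. ] [112.   51.2 -46. ]
tailb [350.2 173.3] [ 92.7   1.2 -27.9] [103.5  24.7 -46. ]
pin [355.7 186.8] [ 96.8 -22.7 -43.6] [ 96.9 -20.4 -46. ]
slotL [346.  186.4] [ 78.5 -14.5 -43.4] [ 79.2 -13.9 -46. ]
slotR [360.6 183.3] [110.5 -14.  -45.2] [110.6 -12.6 -46. ]
cheekRearTop [340.2 181.4] [ 67.2  -6.8 -34.1] [ 73.9   4.7 -46. ]
lip [338.3 186.8] [ 69.6   1.5 -56.7] [ 64.1 -10.7 -46. ]
cheekfront [362.  177.7] [111.7 -13.4 -33. ] [120.9   3.9 -46. ]
```

Request:
{"method": "servo_tool", "body": {"steps": [{"tx":-0.4,"ty":0.02,"tz":0,"yaw":0,"claw":1},{"tx":0,"ty":0,"tz":0,"yaw":0,"claw":1},{"tx":0,"ty":0,"tz":-0.1,"yaw":0,"claw":1},{"tx":0,"ty":0,"tz":0,"yaw":0,"claw":1},{"tx":0,"ty":0,"tz":0,"yaw":0,"claw":1}]}}

```text
time_s: 12.7
position: [0.5381, 0.0314, 0.1335]
tool_rot: [[-0.999, 0.05, 0.001], [0.05, 0.999, -0.0], [-0.001, -0.0, -1.0]]
ft_force: [0.0, 0.1, -3.5]
grip_width: 0.0174
gripper_force: 70.0
```

```bash
python3 - <<'E'
from h import *
snap("side"); s=load("side"); C=cloud(s); o=env.observe(); p=o["position"]; u=np.array([.9988,-.0498,0]);n=np.array([.0498,.9988,0])
Q=C-p; a=Q@u; w=Q@n; Z=C[:,:,2]
print(p,o["ft_force"],o["wrist_torque"])
# pitch: hook top plane & block top plane from side depth
m=(s["d"]>0)&(a>.03)&(a<.075)&(abs(w)<.012); m2=(s["d"]>0)&(a>-.055)&(a<.025)&(abs(w)<.03)
for k,mm in(("hook",m),("block",m2)):
    for lo in np.arange(-.055,.08,.01):
        b=mm&(a>=lo)&(a<lo+.01)&(Z>.095)&(Z<.125)
        if b.sum()>5: print(k,round(lo+.005,3),b.sum(),np.percentile(Z[b],[50,80,95]).round(4))
E
```

```text
[0.53810197 0.03141699 0.13352441] [ 0.33419985  0.20356662 -2.53522713] [-0.03168796 -0.0553687   0.01058684]
hook 0.03 26 [0.1077 0.1102 0.1109]
hook 0.04 48 [0.1057 0.1097 0.1103]
hook 0.05 45 [0.1074 0.1091 0.1099]
hook 0.06 44 [0.1068 0.1086 0.1091]
hook 0.07 39 [0.1048 0.1078 0.1087]
block -0.05 106 [0.1136 0.1144 0.1149]
block -0.04 105 [0.113  0.1138 0.1142]
block -0.03 102 [0.1124 0.1131 0.1136]
block -0.02 101 [0.1122 0.1178 0.123 ]
block -0.01 78 [0.1115 0.1188 0.1233]
block 0.0 51 [0.1104 0.1149 0.1246]
block 0.01 60 [0.1097 0.113  0.12  ]
block 0.02 53 [0.1088 0.1107 0.1149]
```

The depth shows the pack is pitched nose-down by about 0.06 rad: it turned in the grip during the drag, so the upper lip was butting the pin. I'll back off, let it drop flat, and regrip harder.

Request:
{"method": "servo_tool", "body": {"newtons": 110, "steps": [{"tx":-0.5,"ty":0.025,"tz":0.05,"yaw":0,"claw":1},{"tx":-0.5,"ty":0.025,"tz":0,"yaw":0,"claw":1},{"tx":-0.2,"ty":0.01,"tz":0,"yaw":0,"claw":1},{"tx":0,"ty":0,"tz":-0.05,"yaw":0,"claw":1},{"tx":0,"ty":0,"tz":0,"yaw":0,"claw":3},{"tx":0,"ty":0,"tz":0,"yaw":0,"claw":3},{"tx":0,"ty":0,"tz":0,"yaw":0,"claw":3},{"tx":0,"ty":0,"tz":0,"yaw":0,"claw":3},{"tx":0,"ty":0,"tz":0,"yaw":0,"claw":1},{"tx":0,"ty":0,"tz":0,"yaw":0,"claw":1},{"tx":0,"ty":0,"tz":0,"yaw":0,"claw":1},{"tx":0,"ty":0,"tz":0,"yaw":0,"claw":1},{"tx":0,"ty":0,"tz":0,"yaw":0,"claw":1}]}}

```text
time_s: 14.05
position: [0.526, 0.0321, 0.1337]
tool_rot: [[-0.999, 0.05, 0.001], [0.05, 0.999, 0.0], [-0.001, 0.0, -1.0]]
ft_force: [-0.2, 1.5, 5.3]
grip_width: 0.017
gripper_force: 107.7
```

```bash
cat > pitch.py <<'E'
from h import *
snap("side"); s=load("side"); C=cloud(s); o=env.observe(); p=o["position"]; u=np.array([.9988,-.0498,0]);n=np.array([.0498,.9988,0])
Q=C-p; a=Q@u; w=Q@n; Z=C[:,:,2]; ok=s["d"]>0
print(p,o["ft_force"],o["grip_width"])
for nm,m,z0,z1 in(("block",(abs(a+.015)<.037)&(w>-.028)&(w<-.019),.1,.122),("hook",(a>.03)&(a<.07)&(abs(w)<.012),.095,.117),("deck",(abs(a)<.1)&(w<-.045)&(w>-.06),.056,.066)):
    A=[];B=[]
    for lo in np.arange(-.1,.1,.008):
        b=ok&m&(a>=lo)&(a<lo+.008)&(Z>z0)&(Z<z1)
        if b.sum()>8: A.append(lo+.004);B.append(np.percentile(Z[b],50 if nm=="deck" else 80))
    k=np.polyfit(A,B,1); print(nm,len(A),"slope",k.round(4),"mean",np.mean(B).round(4))
b=ok&(a>.03)&(a<.07)&(abs(w)<.02)&(Z>.07)&(Z<.1); print("hook right face w",np.median(w[b]))
E
python3 pitch.py
```

```text
[0.52600693 0.03215049 0.13369052] [-0.3920696   0.76073737  5.31551963] 0.016483182087949005
block 8 slope [0.0033 0.1098] mean 0.1098
hook 6 slope [0.0018 0.1111] mean 0.1112
deck 23 slope [0.0002 0.0593] mean 0.0593
hook right face w -0.006458209648738942
```

Level now. Hover slightly and advance.

Request:
{"method": "servo_tool", "body": {"steps": [{"tx":0,"ty":0,"tz":0.1,"yaw":0,"claw":1},{"tx":0,"ty":0,"tz":0.05,"yaw":0,"claw":1},{"tx":0.2,"ty":-0.01,"tz":0,"yaw":0,"claw":1},{"tx":0.2,"ty":-0.01,"tz":0,"yaw":0,"claw":1},{"tx":0.2,"ty":-0.01,"tz":0,"yaw":0,"claw":1},{"tx":0.2,"ty":-0.01,"tz":0,"yaw":0,"claw":1},{"tx":0.2,"ty":-0.01,"tz":0,"yaw":0,"claw":1},{"tx":0,"ty":0,"tz":0,"yaw":0,"claw":1},{"tx":0,"ty":0,"tz":0,"yaw":0,"claw":1}]}}

```text
time_s: 15.0
position: [0.5357, 0.0316, 0.1348]
tool_rot: [[-0.999, 0.05, -0.0], [0.05, 0.999, -0.0], [0.0, -0.0, -1.0]]
ft_force: [0.3, -0.9, -6.4]
grip_width: 0.0169
gripper_force: 107.3
```

```bash
python3 pitch.py
```

```text
[0.53567188 0.03159567 0.13478005] [ 0.24011499  0.48701039 -6.35793003] 0.01708623819785747
block 9 slope [-0.0077  0.1105] mean 0.1106
hook 6 slope [-0.0054  0.1122] mean 0.1119
deck 23 slope [-0.0004  0.0593] mean 0.0593
hook right face w -0.006466468303437216
```

Request:
{"method": "servo_tool", "body": {"steps": [{"tx":0.1,"ty":-0.005,"tz":-0.04,"yaw":0,"claw":1},{"tx":0.1,"ty":-0.005,"tz":0,"yaw":0,"claw":1},{"tx":0.1,"ty":-0.005,"tz":0,"yaw":0,"claw":1},{"tx":0.1,"ty":-0.005,"tz":0,"yaw":0,"claw":1},{"tx":0.1,"ty":-0.005,"tz":0,"yaw":0,"claw":1},{"tx":0,"ty":0,"tz":0,"yaw":0,"claw":1}]}}

```text
time_s: 15.65
position: [0.5409, 0.0313, 0.1344]
tool_rot: [[-0.999, 0.05, 0.0], [0.05, 0.999, -0.0], [-0.0, -0.0, -1.0]]
ft_force: [0.5, 1.1, -6.9]
grip_width: 0.017
gripper_force: 107.3
```

Past the earlier block point with no force.

Request:
{"method": "servo_tool", "body": {"steps": [{"tx":0.1,"ty":-0.005,"tz":0,"yaw":0,"claw":1},{"tx":0.1,"ty":-0.005,"tz":0,"yaw":0,"claw":1},{"tx":0.1,"ty":-0.005,"tz":0,"yaw":0,"claw":1},{"tx":0,"ty":0,"tz":0,"yaw":0,"claw":1}]}}

```text
time_s: 16.05
position: [0.5439, 0.0312, 0.1344]
tool_rot: [[-0.999, 0.05, 0.0], [0.05, 0.999, -0.0], [-0.0, 0.0, -1.0]]
ft_force: [-0.5, 0.4, -5.8]
grip_width: 0.0167
gripper_force: 107.3
```

Request:
{"method": "servo_tool", "body": {"steps": [{"tx":0.1,"ty":-0.005,"tz":0,"yaw":0,"claw":1},{"tx":0.1,"ty":-0.005,"tz":0,"yaw":0,"claw":1},{"tx":0.1,"ty":-0.005,"tz":0,"yaw":0,"claw":1},{"tx":0,"ty":0,"tz":0,"yaw":0,"claw":1}]}}

```text
time_s: 16.45
position: [0.5466, 0.0311, 0.1344]
tool_rot: [[-0.999, 0.05, -0.001], [0.05, 0.999, 0.0], [0.001, 0.0, -1.0]]
ft_force: [-1.7, -0.2, -4.6]
grip_width: 0.017
gripper_force: 107.3
```

Request:
{"method": "servo_tool", "body": {"steps": [{"tx":0.1,"ty":-0.005,"tz":0,"yaw":0,"claw":1},{"tx":0.1,"ty":-0.005,"tz":0,"yaw":0,"claw":1},{"tx":0.1,"ty":-0.005,"tz":0,"yaw":0,"claw":1},{"tx":0,"ty":0,"tz":0,"yaw":0,"claw":1}]}}

```text
time_s: 16.85
position: [0.5498, 0.0309, 0.1344]
tool_rot: [[-0.999, 0.05, -0.0], [0.05, 0.999, 0.0], [0.0, 0.0, -1.0]]
ft_force: [-2.8, 0.6, -4.1]
grip_width: 0.0169
gripper_force: 107.3
```

Request:
{"method": "servo_tool", "body": {"steps": [{"tx":0.15,"ty":-0.0075,"tz":0,"yaw":0,"claw":1},{"tx":0.15,"ty":-0.0075,"tz":0,"yaw":0,"claw":1},{"tx":0.15,"ty":-0.0075,"tz":0,"yaw":0,"claw":1},{"tx":0.15,"ty":-0.0075,"tz":0,"yaw":0,"claw":1},{"tx":0,"ty":0,"tz":0,"yaw":0,"claw":1}]}}

```text
time_s: 17.35
position: [0.5551, 0.0307, 0.1339]
tool_rot: [[-0.999, 0.05, -0.002], [0.05, 0.999, 0.0], [0.003, 0.0, -1.0]]
ft_force: [-5.1, -0.6, -5.8]
grip_width: 0.017
gripper_force: 107.3
```

Request:
{"method": "servo_tool", "body": {"steps": [{"tx":0.1,"ty":-0.005,"tz":0,"yaw":0,"claw":1},{"tx":0.1,"ty":-0.005,"tz":0,"yaw":0,"claw":1},{"tx":0.1,"ty":-0.005,"tz":0,"yaw":0,"claw":1},{"tx":0.1,"ty":-0.005,"tz":0,"yaw":0,"claw":1},{"tx":0,"ty":0,"tz":0,"yaw":0,"claw":1}]}}

```text
time_s: 17.85
position: [0.5593, 0.0305, 0.1341]
tool_rot: [[-0.999, 0.05, -0.002], [0.05, 0.999, 0.0], [0.002, 0.0, -1.0]]
ft_force: [-6.1, 1.1, -4.8]
grip_width: 0.0166
gripper_force: 107.3
```

```bash
python3 pitch.py
```

```text
[0.55929104 0.03048888 0.13411556] [-6.3443005  -0.71799329 -4.0687182 ] 0.017270039751776958
block 9 slope [-0.0028  0.1102] mean 0.1102
hook 6 slope [-0.0332  0.1128] mean 0.1111
deck 23 slope [0.0019 0.0593] mean 0.0593
hook right face w -0.012914980540550134
```

Request:
{"method": "servo_tool", "body": {"steps": [{"tx":0.1,"ty":-0.005,"tz":0,"yaw":0,"claw":1},{"tx":0.1,"ty":-0.005,"tz":0,"yaw":0,"claw":1},{"tx":0.1,"ty":-0.005,"tz":0,"yaw":0,"claw":1},{"tx":0.1,"ty":-0.005,"tz":0,"yaw":0,"claw":1},{"tx":0,"ty":0,"tz":0,"yaw":0,"claw":1}]}}

```text
time_s: 18.4
position: [0.5639, 0.0302, 0.1345]
tool_rot: [[-0.999, 0.05, 0.0], [0.05, 0.999, 0.0], [-0.0, 0.0, -1.0]]
ft_force: [-3.5, 0.9, -2.8]
grip_width: 0.0165
gripper_force: 107.4
```

Request:
{"method": "servo_tool", "body": {"steps": [{"tx":0.1,"ty":-0.005,"tz":0,"yaw":0,"claw":1},{"tx":0.1,"ty":-0.005,"tz":0,"yaw":0,"claw":1},{"tx":0,"ty":0,"tz":0,"yaw":0,"claw":1}]}}

```text
time_s: 18.7
position: [0.5669, 0.0299, 0.1349]
tool_rot: [[-0.999, 0.05, 0.003], [0.05, 0.999, -0.0], [-0.003, -0.0, -1.0]]
ft_force: [-0.4, 0.4, -6.1]
grip_width: 0.0171
gripper_force: 107.6
```

Request:
{"method": "servo_tool", "body": {"steps": [{"tx":0.1,"ty":-0.005,"tz":0,"yaw":0,"claw":1},{"tx":0,"ty":0,"tz":0,"yaw":0,"claw":1},{"tx":0,"ty":0,"tz":0,"yaw":0,"claw":1}]}}

```text
time_s: 19.0
position: [0.5668, 0.03, 0.1342]
tool_rot: [[-0.999, 0.05, -0.0], [0.05, 0.999, 0.0], [0.0, 0.0, -1.0]]
ft_force: [0.2, -0.1, -6.4]
grip_width: 0.017
gripper_force: 107.6
```

Request:
{"method": "servo_tool", "body": {"steps": [{"tx":-0.15,"ty":0.0075,"tz":0,"yaw":0,"claw":1},{"tx":-0.15,"ty":0.0075,"tz":0,"yaw":0,"claw":1},{"tx":-0.15,"ty":0.0075,"tz":0,"yaw":0,"claw":1},{"tx":-0.15,"ty":0.0075,"tz":0,"yaw":0,"claw":1},{"tx":0,"ty":0,"tz":0,"yaw":0,"claw":1},{"tx":0,"ty":0,"tz":0,"yaw":0,"claw":1}]}}

```text
time_s: 19.6
position: [0.5608, 0.0303, 0.1345]
tool_rot: [[-0.999, 0.05, 0.0], [0.05, 0.999, 0.0], [-0.0, 0.0, -1.0]]
ft_force: [-0.2, 1.0, -6.3]
grip_width: 0.0166
gripper_force: 107.6
```

Request:
{"method": "servo_tool", "body": {"steps": [{"tx":-0.1,"ty":0.005,"tz":0,"yaw":0,"claw":1},{"tx":-0.1,"ty":0.005,"tz":0,"yaw":0,"claw":1},{"tx":-0.1,"ty":0.005,"tz":0,"yaw":0,"claw":1},{"tx":0,"ty":0,"tz":0,"yaw":0,"claw":1}]}}

```text
time_s: 20.0
position: [0.559, 0.0303, 0.1344]
tool_rot: [[-0.999, 0.05, 0.003], [0.05, 0.999, -0.0], [-0.003, 0.0, -1.0]]
ft_force: [7.4, 0.2, -11.8]
grip_width: 0.0169
gripper_force: 107.4
```

Request:
{"method": "servo_tool", "body": {"steps": [{"tx":-0.06,"ty":0.003,"tz":0,"yaw":0,"claw":1},{"tx":0,"ty":0,"tz":0,"yaw":0,"claw":1},{"tx":0,"ty":0,"tz":0,"yaw":0,"claw":1},{"tx":0,"ty":0,"tz":0,"yaw":0,"claw":1}]}}

```text
time_s: 20.4
position: [0.5588, 0.0303, 0.1344]
tool_rot: [[-0.999, 0.05, 0.004], [0.05, 0.999, -0.0], [-0.004, 0.0, -1.0]]
ft_force: [9.5, 0.6, -12.9]
grip_width: 0.0169
gripper_force: 107.4
```

The latch catches and holds at about 9.5 N. I'll move to mid-play, set the pack down and release.

Request:
{"method": "servo_tool", "body": {"steps": [{"tx":0.2,"ty":-0.01,"tz":0,"yaw":0,"claw":1},{"tx":0.2,"ty":-0.01,"tz":0,"yaw":0,"claw":1},{"tx":0.2,"ty":-0.01,"tz":0,"yaw":0,"claw":1},{"tx":0,"ty":0,"tz":-0.08,"yaw":0,"claw":1},{"tx":0,"ty":0,"tz":0,"yaw":0,"claw":1},{"tx":0,"ty":0,"tz":0,"yaw":0,"claw":1}]}}

```text
time_s: 21.0
position: [0.5632, 0.0302, 0.1337]
tool_rot: [[-0.999, 0.05, 0.0], [0.05, 0.999, -0.0], [-0.0, -0.0, -1.0]]
ft_force: [0.6, 0.4, -5.0]
grip_width: 0.0163
gripper_force: 108.3
```

```bash
python3 pitch.py
```

```text
[0.56319764 0.03021797 0.13372906] [ 0.59168365 -0.19164808 -4.3893604 ] 0.01669327627078501
block 9 slope [-0.0074  0.1097] mean 0.1099
hook 5 slope [-0.0155  0.1119] mean 0.1112
deck 24 slope [0.0067 0.0594] mean 0.0594
hook right face w -0.013542924249187753
```

Request:
{"method": "servo_tool", "body": {"steps": [{"tx":0,"ty":0,"tz":0,"yaw":0,"claw":2.5},{"tx":0,"ty":0,"tz":0,"yaw":0,"claw":4},{"tx":0,"ty":0,"tz":0,"yaw":0,"claw":6},{"tx":0,"ty":0,"tz":0,"yaw":0,"claw":6},{"tx":0,"ty":0,"tz":0,"yaw":0,"claw":6},{"tx":0,"ty":0,"tz":0,"yaw":0,"claw":6},{"tx":0,"ty":0,"tz":1,"yaw":0,"claw":6},{"tx":0,"ty":0,"tz":2,"yaw":0,"claw":6},{"tx":0,"ty":0,"tz":3,"yaw":0,"claw":6},{"tx":0,"ty":0,"tz":3,"yaw":0,"claw":6},{"tx":0,"ty":0,"tz":3,"yaw":0,"claw":6},{"tx":0,"ty":0,"tz":0,"yaw":0,"claw":6}]}}

```text
time_s: 22.25
position: [0.5644, 0.0301, 0.2585]
tool_rot: [[-0.999, 0.05, 0.009], [0.05, 0.999, -0.001], [-0.009, -0.001, -1.0]]
ft_force: [0.0, 0.7, 0.0]
grip_width: 0.06
gripper_force: 0.0
```

```bash
python3 - <<'E'
from h import *
o=env.observe();print(o["position"],o["grip_width"],o["ft_force"])
im,d=snap("side"); cv2.imwrite("pics/s5.png",cv2.resize(im[120:240,240:400,::-1],None,fx=5,fy=5,interpolation=2))
s=load("side");C=cloud(s);u=np.array([.9988,-.0498,0]);n=np.array([.0498,.9988,0]);Q=C-[.5632,.0302,0];a=Q@u;w=Q@n;Z=C[:,:,2]
A=[];B=[]
for lo in np.arange(-.052,.02,.008):
    b=(a>lo)&(a<lo+.008)&(w>-.028)&(w<-.012)&(Z>.1)&(Z<.122); A.append(lo);B.append(np.median(Z[b]))
print(np.polyfit(A,B,1))
E
```

```text
[0.5643512  0.03010387 0.25854163] 0.060013842413803614 [0.04141103 0.65365899 0.03751563]
[-0.00554947  0.10900604]
```

View pics/s5.png

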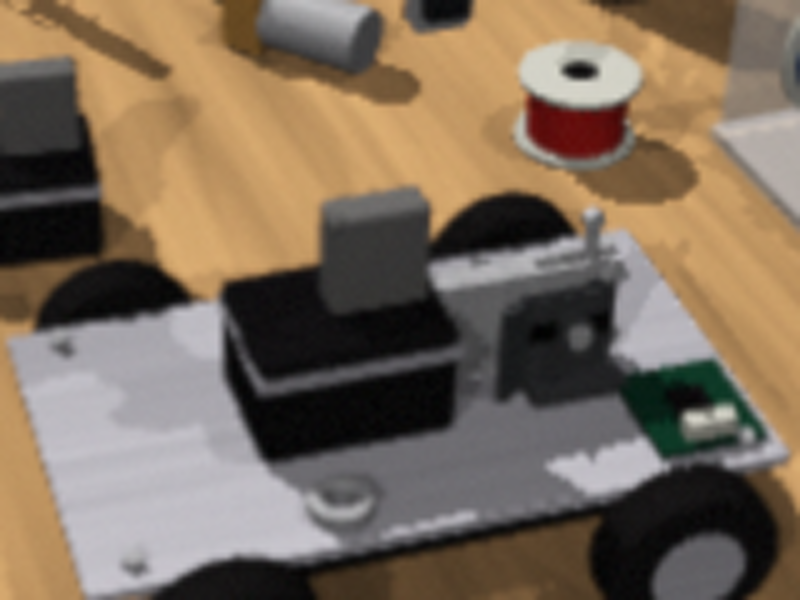

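The pack stands flat on the deck. The hook is in the bracket, past the pin (end at (580,335)), the latch tail is upright at (592,230), and the gripper is clear. Handing in.

```bash
python3 -c "
from rig import env
print(env.close_job())"
```

```text
the job is handed in; nothing more can be done
None
```

The pack is hooked on the pin with the latch shut; it held a pull-back of about 9.5 N, was released flat on the deck, and the job is handed in (no verdict was returned).

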